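# Flip the pressure tap plate over the manifold step

## Robot

A 6-joint arm with a two-finger parallel gripper is mounted at the origin on the work surface. World frame = base frame: x ahead of the robot, y to its left, z up, the work surface at z = 0. Lengths are in m, angles in rad, forces in N, time in s.
With the tool pointing down it reaches from about 0.375 to 0.9 m from the base axis. Payload 3.1 kg.
Tool frame: the origin (TCP) lies between the finger pads; the fingertips stand robot.tip_extent ahead of it and the grasp point (between the pads) lies 3 mm ahead of it (robot.tip_extent is the distance from the TCP to the fingertips, in m); z points along the fingers, x is the direction in which the jaws open and shut, and the axes are right-handed (so a half turn about z gives the same grasp; the last joint's range is limited). The gripper opens to 87 mm and grips with 3 to 60 N. Pads are 19 mm wide; open, the fingers measure 117 mm over their backs; the gripper's body (75 mm by 190 mm) begins 51 mm behind the grasp point.
Start: joints at [-1.444, 0.527, 1.433, -0, 1.181, -0.178], TCP at [0.188, -0.596, 0.245] pointing down, gripper open.
Joint ranges: [-3.08, 3.08], [-0.75, 2.2], [0.22, 2.44], [-1.43, 4.57], [0, 2.65], [-2.85, 2.85]. Speed limits (rad/s): [2.79, 2.79, 3.14, 3.14, 3.14, 3.14].

## Interface

Orientations are given as a unit quaternion [x, y, z, w].
In Python, from rig import robot, cams gives the robot as it stands.
- The arm moves only by the tool carry_out, never from a script. Its argument "steps" is a list of rows, each a list of 3 entries, a list of its own where there are three numbers: the shift along the world's x, y, z in cm, then the turn about the world's z in degrees, then the closure, from 0 (fully open) to 1 (shut). In form: [[[dx, dy, dz], spin, fingers], ...]. A call has 1 to 10 rows; each row shifts and turns the pose as measured when the row begins; what a row does not reach is not made up. A row lasts 1/10 s, in which the tool goes at most 50 mm and 8.59 degrees, less where a joint would pass 70% of its speed; a pose out of reach is approached as far as the arm can. A call with a gripper value outside its range is refused whole. The fingers move at their own pace and stop on an object; "squeeze" is the grip in N (left out, the last holds). Time passes only in rows, so rows that do not move let the fingers close. It gives the time, the measured TCP pose, the force and the opening at its end, in the units of the state.
- robot.get_obs(): the state, without advancing time (a new reading comes with each control period).
- cams.camera(name): name is "side" or "top"; returns a dict with "pixels" (400x640x3 uint8, red, green, blue), "fx", "fy", "cx", "cy" (pixels), "eye" and "rotation" of the camera in the world. Camera axes: x right, y up, looking along -z (the intrinsics and any distortion apply to the point x, -y, -z); pixel columns grow to the right and rows downward; lengths in m; the calibration is good to about 2 mm. A picture is of the moment at which its call begins. There is no depth.
- robot.hand_in(): hands the job in, once; it reports no verdict.
The state is a dict: "time": time; "q": joint angles; "joint_velocities": joint speeds; "joint_torque": joint torques, N m; "position": TCP position; "tool_rot": TCP orientation; "ft_force": force on the tool from outside, world axes, zero at the start; "moment": the same for the moment, N m; "grip_width": finger opening in m.
Only numpy, scipy, OpenCV 4.12 (cv2) and the standard library are available. Lean on these libraries where they do the work, as an engineer would, in place of code of your own. Each camera call takes 0.05 s, during which the arm holds its last target. There are 200 camera calls.

## Task

The tap plate lies plain side up on the low deck of the blue manifold. Without lifting it clear of the manifold, push its overhanging edge so that its far edge butts against the step, the plate tips up on that edge and flips over onto the high deck, black gasket face with the brass taps upward, then push it along the high deck until it lies square against the back stop. Do not press the red mushroom button or shift the pitot tube and the brass plugs.

Things in the scene. Friction and masses are not known exactly. Their poses are not given: they have to be found in the camera images.
- manifold: Blue stepped polymer block fixed to the counter, 205 mm long (x), 130 wide (y). Its x axis points from the low deck (near the robot) across the step to the back stop; z up. Origin: on the counter below the middle of the step's face. Low deck: x -68 to 0, 60 high, open below in front of x = -68. No side walls; brass nipples stick out 18 from both y sides, 35 above the counter.
- step_foot (a point): middle of the foot of the manifold's step, at low deck height, x = 0 on the manifold. The step's upright face is 16 mm high; beyond it the high deck runs x 0 to 125 mm, 76 above the counter
- stop_face (a point): middle of the foot of the back stop's face, at high deck height, x = 125 mm on the manifold. The stop is a wall 12 thick, 24 high above the high deck
- plate: Loose aluminium tap plate, 90 (x) by 80 (y) by 10 mm, about 0.19 kg. Origin: centre of its gasket face (black, six flush brass taps), down at the start; z points to the plain face. It starts flat on the low deck, x towards the step, 5 to 15 short of it; its rear edge overhangs free. Standing on its front edge at the step, it falls onto the high deck once tipped about 100 degrees.
- plate_front (a point): middle of the plate's front edge face (45 from its centre along its x, half-way through its thickness), the edge that butts against the step
- plate_rear (a point): middle of the plate's rear edge face (45 mm from its centre against its x, half-way through its thickness), the edge that is pushed. Overhangs the low deck's front by 22 mm when the front edge touches the step. Fingertips pressed against it with about 10 N hold it by friction well enough to swing it up as they rise; the underside of the overhang can also be pushed
- button_box: bystander: red box 80 x 75 x 55 high, fixed, with a red mushroom button on a yellow housing on top, about 78 high in all, 190 to 230 to one side of the manifold's middle; origin at the centre of its underside
- estop (a joint): travel of the mushroom button, m: 0 up, 0.006 fully pressed; leave it up
- pitot: bystander: loose chrome tube 12 thick bent to an L, 140 along its x and 55 along its y, lying on the counter on the other side of the manifold; origin at the middle of its long leg, on the counter
- plug1: bystander: loose brass knurled plug, 28 diameter, 28 high, standing on the counter beside the low deck; origin at the centre of its underside
- plug2: bystander: a second brass plug, same size, on the other side
Things that resemble listed ones, but are neither listed nor needed, are in the scene too. Several things have the shape of the plate; the one meant has the colours described above.

How it is judged:
By the outcome, as a careful person would: the job done as asked, in the order asked, and still so for the second after the job is handed in, with the robot touching nothing.
It also fails if it takes over 58 s, if anything falls off the work surface, if the arm or the gripper's body presses on something with over 40 N, if the wrist force passes 120 N, or if a joint passes its speed limit or range.

## Working session

There is one attempt and no reset: what is moved stays moved. The work goes in short steps, Python scripts to look and compute and a tool call to move; the robot and the scene stay as the last step left them, time stands still between calls to the robot, and variables do not carry over. Pictures are saved under pics/ and viewed, about 8 in all and at most 12, crops included, and the job is handed in when it is done.

Besides the shell and the picture viewer there is one more tool, called as name(argument=value, ...), one argument or row to a line, values as JSON. carry_out: Moves the arm, as the interface text tells. Its arguments: {"type":"object","properties":{"steps":{"type":"array"},"squeeze":{"type":"number"}},"required":["steps"]}

```bash
mkdir -p pics; ls; cat > h.py <<'E'
import numpy as np, cv2
from rig import robot, cams
def shot(name,fn=None):
    c=cams.camera(name)
    if fn: cv2.imwrite('pics/'+fn+'.png',cv2.cvtColor(c['pixels'],cv2.COLOR_RGB2BGR))
    return c
def ray(c,u,v):
    d=np.array([(u-c['cx'])/c['fx'],-(v-c['cy'])/c['fy'],-1.0])
    return np.array(c['eye']),np.array(c['rotation'])@d
def onz(c,u,v,z):
    e,d=ray(c,u,v); return e+d*(z-e[2])/d[2]
def proj(c,p):
    q=np.array(c['rotation']).T@(np.array(p)-np.array(c['eye']))
    return c['cx']+c['fx']*q[0]/-q[2], c['cy']-c['fy']*q[1]/-q[2]
E
python3 - <<'E'
from h import *
for n in('top','side'):
    c=shot(n,n+'0'); print({k:(np.round(v,3).tolist()) for k,v in c.items() if k!='pixels'})
print(robot.tip_extent, robot.get_obs())
E
```

```text
pics
{'fx': 386.751, 'fy': 386.751, 'cx': 312.333, 'cy': 192.08, 'eye': [0.466, 0.022, 1.024], 'rotation': [-0.025, 0.027, 0.713, -0.7]}
{'fx': 439.896, 'fy': 439.896, 'cx': 322.102, 'cy': 204.616, 'eye': [0.203, 0.509, 0.751], 'rotation': [-0.102, 0.34, 0.89, -0.285]}
0.022 {'time': 0.1, 'q': array([-1.44449487e+00,  5.28363214e-01,  1.43376832e+00, -9.27438033e-08,
        1.18137926e+00, -1.78499535e-01]), 'joint_velocities': array([ 2.77106622e-03, -1.79253220e-03, -2.00800597e-03, -4.61276323e-04,
        1.06318274e-03,  2.59683780e-05]), 'joint_torque': array([-3.01723603e-04, -4.40986204e+01, -1.77151501e+01,  6.34806650e-02,
        5.33871527e-02, -3.87777482e-05]), 'position': array([ 0.18751513, -0.5955699 ,  0.24367743]), 'tool_rot': array([ 8.06257459e-01, -5.91564020e-01, -6.60265448e-04, -6.95599594e-04]), 'ft_force': array([ 0.21895615, -0.02825813,  0.2930619 ]), 'moment': array([0.02463022, 0.02249014, 0.03483913]), 'grip_width': 0.08635990412322901}
```

```bash
sed -i "s/^from rig/from scipy.spatial.transform import Rotation as R\nfrom rig/; s/np.array(c\['rotation'\])/R.from_quat(c['rotation']).as_matrix()/g" h.py; cat h.py|head -20
```

```text
import numpy as np, cv2
from scipy.spatial.transform import Rotation as R
from rig import robot, cams
def shot(name,fn=None):
    c=cams.camera(name)
    if fn: cv2.imwrite('pics/'+fn+'.png',cv2.cvtColor(c['pixels'],cv2.COLOR_RGB2BGR))
    return c
def ray(c,u,v):
    d=np.array([(u-c['cx'])/c['fx'],-(v-c['cy'])/c['fy'],-1.0])
    return np.array(c['eye']),R.from_quat(c['rotation']).as_matrix()@d
def onz(c,u,v,z):
    e,d=ray(c,u,v); return e+d*(z-e[2])/d[2]
def proj(c,p):
    q=R.from_quat(c['rotation']).as_matrix().T@(np.array(p)-np.array(c['eye']))
    return c['cx']+c['fx']*q[0]/-q[2], c['cy']-c['fy']*q[1]/-q[2]
```

View pics/top0.png

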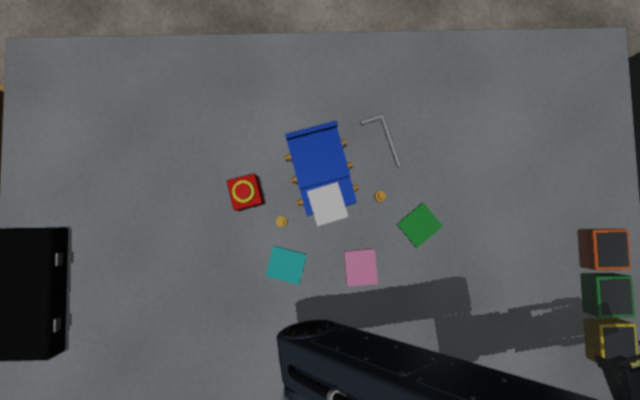

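View pics/side0.png

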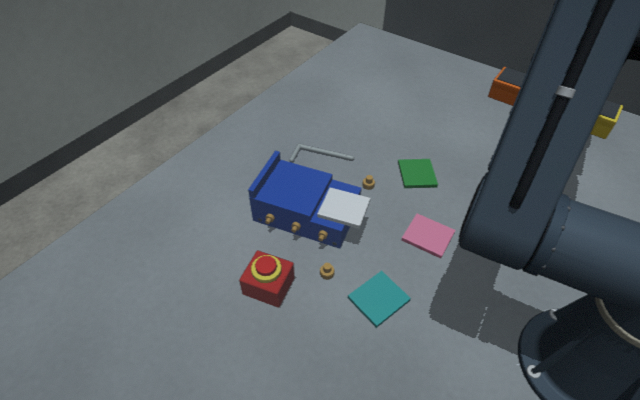

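Top view: candidates are the light grey plate on the blue low deck (327,203), teal (287,265), pink (362,267) and green (420,225), all three lying on the counter. I choose the aluminium-grey one. The stop is at about (311,128), the red button box at (245,192), the plugs at (281,222) and (380,196), and the pitot at (390,140).

```bash
python3 - <<'E'
from h import *
c=shot('top'); im=c['pixels']; hsv=cv2.cvtColor(im,cv2.COLOR_RGB2HSV)
# plate mask: bright grey
m=((hsv[...,1]<50)&(hsv[...,2]>150)).astype(np.uint8); m[:, :295]=0; m[:,360:]=0; m[:170]=0; m[240:]=0
ct=max(cv2.findContours(m,0,2)[0],key=cv2.contourArea)
b=cv2.boxPoints(cv2.minAreaRect(ct)); P=np.array([onz(c,u,v,.07)[:2] for u,v in b]); print('plate px',b.round(1).tolist()); print(P.round(4).tolist(), P.mean(0).round(4), cv2.minAreaRect(P.astype(np.float32)*1000))
# blue
m2=((hsv[...,0]>105)&(hsv[...,0]<125)&(hsv[...,1]>150)&(hsv[...,2]>60)).astype(np.uint8)
ct=max(cv2.findContours(m2,0,2)[0],key=cv2.contourArea); print('blue hull',cv2.approxPolyDP(cv2.convexHull(ct),2,True)[:,0].tolist())
crop=cv2.resize(im[110:240,260:400],None,fx=5,fy=5,interpolation=cv2.INTER_CUBIC); cv2.imwrite('pics/crop1.png',crop[...,::-1][:600])
s=shot('side'); cv2.imwrite('pics/crop2.png',cv2.resize(s['pixels'][140:310,230:450],None,fx=3.5,fy=3.5,interpolation=cv2.INTER_CUBIC)[...,::-1])
E
```

```text
plate px [[306.70001220703125, 191.10000610351562], [337.1000061035156, 181.6999969482422], [347.6000061035156, 215.89999389648438], [317.20001220703125, 225.1999969482422]]
[[0.5393, 0.0321], [0.5612, -0.0434], [0.4763, -0.0674], [0.4547, 0.0078]] [ 0.5079 -0.0177] ((507.89044189453125, -17.853530883789062), (88.21170806884766, 78.68608093261719), 16.079130172729492)
blue hull [[335, 121], [355, 202], [307, 214], [286, 134]]
```

View pics/crop1.png

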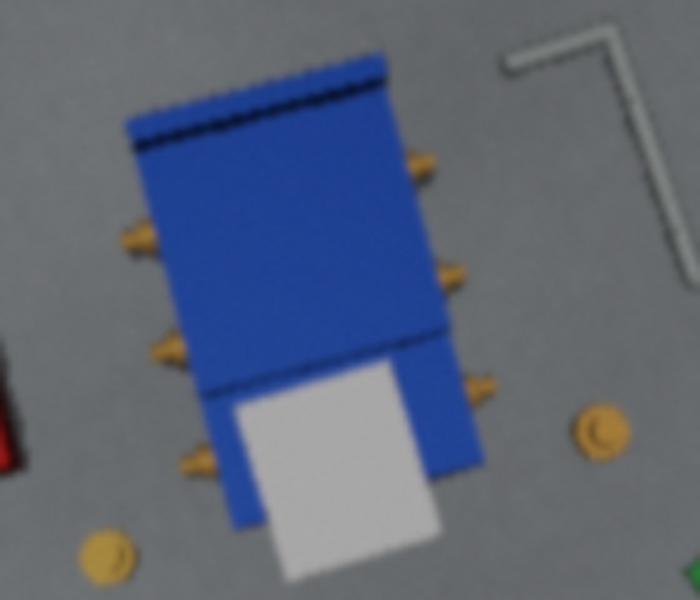

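```bash
python3 - <<'E'
from h import *
c=shot('top')
f=lambda u,v,z: onz(c,260+u/5-.4,110+v/5-.4,z)[:2]
sl,sr=f(203,397,.076),f(447,328,.076); tl,tr=f(141,152,.076),f(386,86,.076); fl,fr=f(237,528,.06),f(484,462,.06)
for n,a,b in(('step',sl,sr),('stop',tl,tr),('front',fl,fr)):
    d=a-b; print(n,a.round(4),b.round(4),'mid',((a+b)/2).round(4),'len',np.linalg.norm(d).round(4),'yaw',np.degrees(np.arctan2(-d[0],d[1])).round(2))
S,T,F=(sl+sr)/2,(tl+tr)/2,(fl+fr)/2
for a,b in((F,S),(S,T)): d=b-a; print(np.linalg.norm(d).round(4),np.degrees(np.arctan2(d[1],d[0])).round(2))
E
```

```text
step [0.5443 0.048 ] [ 0.5763 -0.0728] mid [ 0.5603 -0.0124] len 0.125 yaw 14.83
stop [0.6668 0.0769] [ 0.6979 -0.0455] mid [0.6823 0.0157] len 0.1262 yaw 14.28
front [0.4799 0.0326] [ 0.5106 -0.0912] mid [ 0.4952 -0.0293] len 0.1275 yaw 13.91
0.0672 14.58
0.1253 12.96
```

Yaw of the manifold is about 14°. The step is at about (.560,-.012). The plate has a yaw of about 16° and its centre is at (.508,-.018). Moving above and behind the rear edge.

carry_out(
  steps=[
    [[1.8,4.2,0],-0.5,0.5],
    [[1.8,4.2,0],-0.5,0.5],
    [[1.8,4.2,0],-0.5,0.5],
    [[1.8,4.2,0],-0.5,0.5],
    [[1.8,4.2,0],-0.5,0.5],
    [[1.8,4.2,0],-0.5,0.5],
    [[1.8,4.2,0],-0.5,0.5],
    [[1.8,4.2,0],0,0.5],
    [[1.8,4.2,0],0,0.5],
    [[1.8,4.2,0],0,0.5],
  ],
)

```text
time: 1.25
position: [0.3688, -0.1679, 0.244]
tool_rot: [0.783, -0.622, 0.004, 0.002]
ft_force: [2.0, -0.8, -0.0]
grip_width: 0.0437
```

carry_out(
  steps=[
    [[0,0,0],0,0.5],
  ],
)

```text
time: 1.35
position: [0.369, -0.1626, 0.2439]
tool_rot: [0.785, -0.619, 0.002, 0.001]
ft_force: [-0.2, 0.4, -0.1]
grip_width: 0.0434
```

carry_out(
  steps=[
    [[2.1,4.1,0],0,0.5],
    [[2.1,4.1,0],0,0.5],
    [[2.1,4.1,0],0,0.5],
    [[0,0,-3.5],0,0.5],
    [[0,0,-3.5],0,0.5],
    [[0,0,-3],0,0.5],
    [[0,0,0],0,0.5],
  ],
)

```text
time: 2.05
position: [0.4397, -0.0398, 0.1443]
tool_rot: [0.786, -0.619, 0.011, -0.0]
ft_force: [-0.6, -0.2, 0.0]
grip_width: 0.0438
```

```bash
python3 - <<'E'
from h import *
o=robot.get_obs(); p=o['position']; q=o['tool_rot']; print(o['time'],p.round(4),np.degrees(2*np.arctan2(q[1],q[0])), o['grip_width'],o['ft_force'].round(1))
e=np.array([.970,.242]);n=np.array([-.242,.970]);S=np.array([.560,-.012]); d=p[:2]-S; print('manifold frame TCP',d@e,d@n)
for k,s in(('top','t1'),('side','s1')):
    c=shot(k); b=(230,110,410,260) if k=='top' else (230,120,450,290)
    cv2.imwrite('pics/'+s+'.png',cv2.resize(c['pixels'][b[1]:b[3],b[0]:b[2]],None,fx=3,fy=3,interpolation=cv2.INTER_CUBIC)[...,::-1])
E
```

```text
2.05 [ 0.4397 -0.0398  0.1443] -76.43408727972839 0.04383916089195635 [-0.6 -0.2  0. ]
manifold frame TCP -0.1234187396870499 0.0021461943913086653
```

View pics/s1.png

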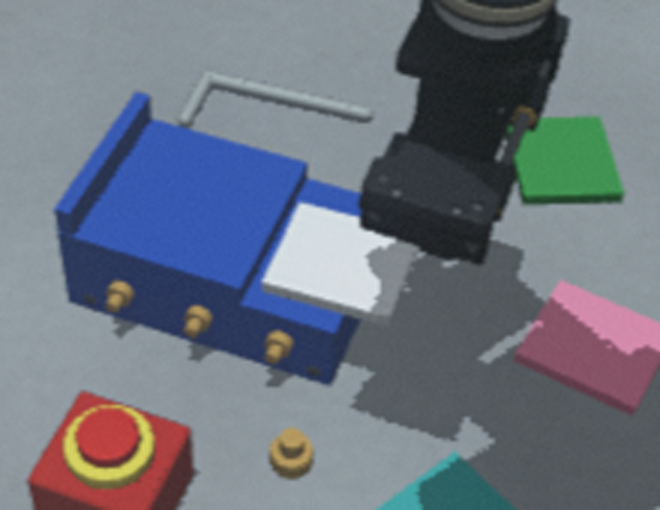

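carry_out(
  steps=[
    [[0,0.3,-2.5],0,0.5],
    [[0,0,-2.5],0,0.5],
    [[0,0,-1.8],0,0.5],
    [[0,0,0],0,0.5],
    [[0.5,0.12,0],0,0.5],
    [[0.3,0.07,0],0,0.5],
    [[0.3,0.07,0],0,0.5],
  ],
)

```text
time: 2.85
position: [0.4611, -0.0405, 0.0882]
tool_rot: [0.784, -0.62, 0.024, -0.004]
ft_force: [-5.8, -1.6, -0.4]
grip_width: 0.0432
```

```bash
cat > st.py <<'E'
from h import *
o=robot.get_obs(); p=o['position']; q=o['tool_rot']; r=R.from_quat(q).as_matrix()
e=np.array([.970,.242]);n=np.array([-.242,.970]);S=np.array([.560,-.012]); d=p[:2]-S
print(o['time'],'pos',p.round(4),'mf',(d@e).round(4),(d@n).round(4),'ang',np.degrees(2*np.arctan2(q[1],q[0])).round(1),'zaxis',r[:,2].round(3),'q',o['q'].round(3),'w',o['grip_width'].round(4),'F',o['ft_force'].round(1),'M',o['moment'].round(2))
E
python3 st.py
```

```text
Traceback (most recent call last):
  File "st.py", line 4, in <module>
    print(o['time'],'pos',p.round(4),'mf',(d@e).round(4),(d@n).round(4),'ang',np.degrees(2*np.arctan2(q[1],q[0])).round(1),'zaxis',r[:,2].round(3),'q',o['q'].round(3),'w',o['grip_width'].round(4),'F',o['ft_force'].round(1),'M',o['moment'].round(2))
                                                                                                                                                                           ^^^^^^^^^^^^^^^^^^^^^
AttributeError: 'float' object has no attribute 'round'
```

```bash
python3 - <<'E'
from h import *
c=shot('side'); b=(290,120,450,270)
cv2.imwrite('pics/s2.png',cv2.resize(c['pixels'][b[1]:b[3],b[0]:b[2]],None,fx=4,fy=4,interpolation=cv2.INTER_CUBIC)[...,::-1])
E
python3 st.py
```

```text
Traceback (most recent call last):
  File "st.py", line 4, in <module>
    print(o['time'],'pos',p.round(4),'mf',(d@e).round(4),(d@n).round(4),'ang',np.degrees(2*np.arctan2(q[1],q[0])).round(1),'zaxis',r[:,2].round(3),'q',o['q'].round(3),'w',o['grip_width'].round(4),'F',o['ft_force'].round(1),'M',o['moment'].round(2))
                                                                                                                                                                           ^^^^^^^^^^^^^^^^^^^^^
AttributeError: 'float' object has no attribute 'round'
```

View pics/s2.png

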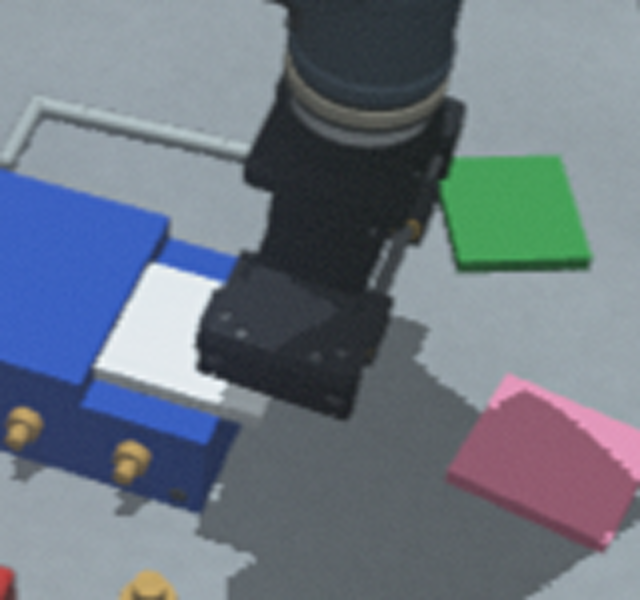

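```bash
sed -i "s/o\['grip_width'\].round(4)/round(o['grip_width'],4)/" st.py; python3 st.py
```

```text
2.9 pos [ 0.4609 -0.0405  0.0881] mf -0.103 -0.0036 ang -76.6 zaxis [ 0.043 -0.023 -0.999] q [-0.324  0.587  1.997 -0.017  0.51   1.028] w 0.0435 F [-2.5 -1.5 -0.8] M [-0.2   0.65  0.02]
```

carry_out(
  steps=[
    [[-1.2,-0.3,0],0,0.5],
    [[-0.1,0.5,0],0,0.5],
    [[-0.1,0.4,0],0,0.5],
    [[0,0,-0.8],0,0.5],
    [[0,0,-0.7],0,0.5],
    [[0,0,0],0,0.5],
  ],
)

```text
time: 3.5
position: [0.4492, -0.0345, 0.0739]
tool_rot: [0.784, -0.62, 0.029, -0.006]
ft_force: [0.4, 0.3, 0.0]
grip_width: 0.0435
```

```bash
python3 st.py
```

```text
3.5 pos [ 0.4492 -0.0345  0.0739] mf -0.1129 0.005 ang -76.7 zaxis [ 0.053 -0.026 -0.998] q [-0.32   0.61   2.041 -0.019  0.432  1.035] w 0.0435 F [0.4 0.3 0. ] M [ 0.04  0.04 -0.01]
```

carry_out(
  steps=[
    [[0.4,0.1,0],0,0.5],
    [[0.3,0.07,0],0,0.5],
    [[0.3,0.07,0],0,0.5],
    [[0.3,0.07,0],0,0.5],
    [[0.3,0.07,0],0,0.5],
  ],
)

```text
time: 4.0
position: [0.4591, -0.0305, 0.0724]
tool_rot: [0.786, -0.618, 0.021, -0.001]
ft_force: [-5.8, -7.0, 3.6]
grip_width: 0.0437
```

```bash
python3 st.py
```

```text
4.0 pos [ 0.4591 -0.0305  0.0724] mf -0.1024 0.0065 ang -76.4 zaxis [ 0.035 -0.025 -0.999] q [-0.302  0.62   2.005 -0.029  0.476  1.057] w 0.0437 F [-5.8 -7.   3.6] M [-1.05  1.15 -0.08]
```

carry_out(
  steps=[
    [[0.3,0.05,0],0,0.5],
    [[0.3,0.05,0],0,0.5],
    [[0.3,0.05,0],0,0.5],
  ],
)

```text
time: 4.3
position: [0.459, -0.0293, 0.0719]
tool_rot: [0.787, -0.617, 0.012, 0.005]
ft_force: [-7.5, -5.3, 4.2]
grip_width: 0.0434
```

```bash
python3 st.py; python3 - <<'E'
from h import *
c=shot('side'); b=(280,150,440,270); d=shot('top'); b2=(270,120,390,240)
A=cv2.resize(c['pixels'][b[1]:b[3],b[0]:b[2]],(800,600),interpolation=cv2.INTER_CUBIC)
cv2.imwrite('pics/s3.png',A[...,::-1])
E
python3 st.py
```

```text
4.3 pos [ 0.459  -0.0293  0.0719] mf -0.1022 0.0077 ang -76.2 zaxis [ 0.013 -0.023 -1.   ] q [-0.296  0.624  1.99  -0.038  0.508  1.067] w 0.0434 F [-7.5 -5.3  4.2] M [-1.1   1.07 -0.23]
4.4 pos [ 0.459  -0.0293  0.0719] mf -0.1022 0.0077 ang -76.2 zaxis [ 0.013 -0.023 -1.   ] q [-0.296  0.624  1.99  -0.038  0.508  1.067] w 0.0437 F [-6.8 -6.8  3.6] M [-1.02  1.07 -0.19]
```

View pics/s3.png

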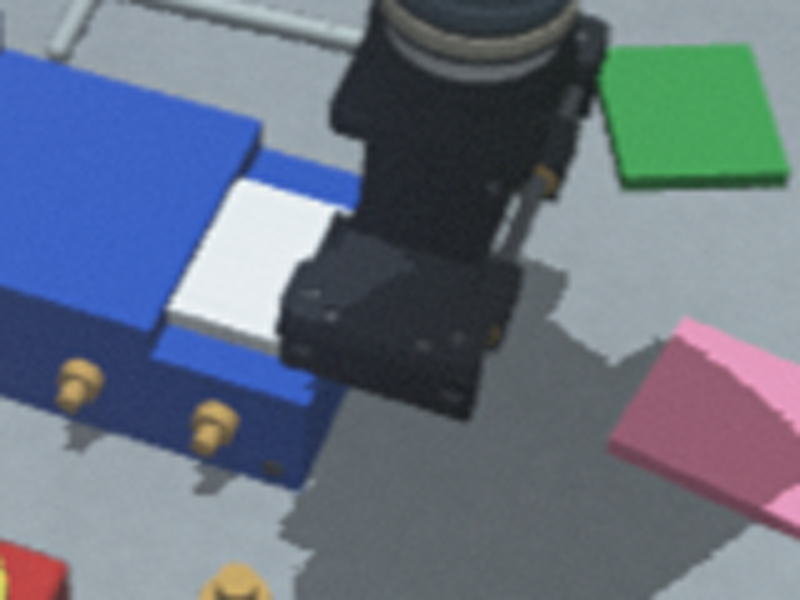

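The plate now butts against the step: its front edge meets the step line, and the push force has risen to about 8 N. Next I swing it up while keeping the press on.

carry_out(
  steps=[
    [[0.35,0.04,0.3],0,0.5],
    [[0.35,0.06,0.6],0,0.5],
    [[0.35,0.06,0.6],0,0.5],
    [[0.35,0.06,0.6],0,0.5],
  ],
)

```text
time: 4.8
position: [0.4592, -0.0277, 0.091]
tool_rot: [0.787, -0.617, -0.002, 0.015]
ft_force: [-4.7, -4.7, -0.4]
grip_width: 0.0434
```

```bash
python3 st.py; python3 - <<'E'
from h import *
c=shot('side'); b=(280,150,440,270)
A=cv2.resize(c['pixels'][b[1]:b[3],b[0]:b[2]],(800,600),interpolation=cv2.INTER_CUBIC)
cv2.imwrite('pics/s4.png',A[...,::-1])
E
```

```text
4.8 pos [ 0.4592 -0.0277  0.091 ] mf -0.1016 0.0091 ang -76.2 zaxis [-0.02  -0.021 -1.   ] q [-0.288  0.59   1.957 -0.045  0.609  1.079] w 0.0434 F [-4.7 -4.7 -0.4] M [-0.75  0.8  -0.17]
```

View pics/s4.png

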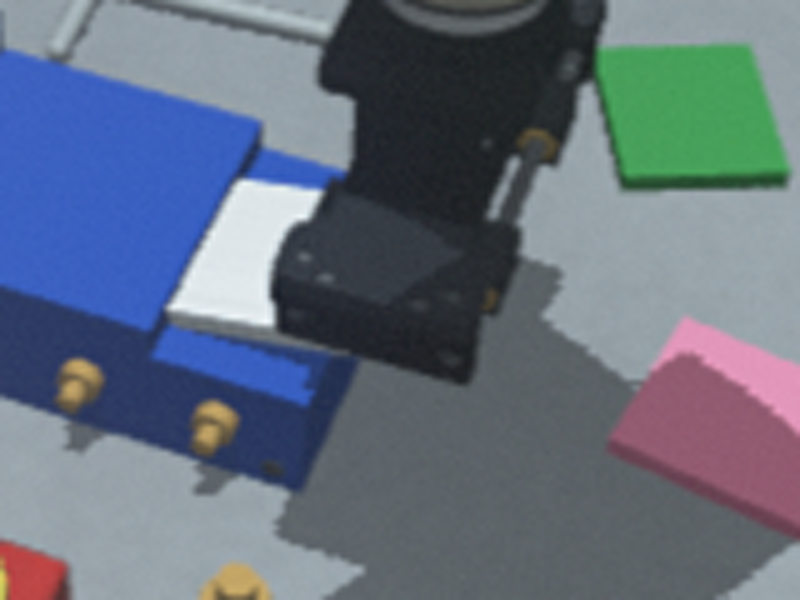

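The plate's rear edge is rising: the near edge line now slopes up and there is daylight beneath it. Continuing along the arc.

carry_out(
  steps=[
    [[0.45,0.02,0.7],0,0.5],
    [[0.5,0.03,0.7],0,0.5],
    [[0.55,0.04,0.7],0,0.5],
    [[0.6,0.05,0.7],0,0.5],
  ],
)

```text
time: 5.25
position: [0.4676, -0.0263, 0.1187]
tool_rot: [0.788, -0.616, -0.014, 0.024]
ft_force: [-3.5, -0.5, 0.8]
grip_width: 0.0435
```

```bash
python3 st.py; python3 - <<'E'
from h import *
c=shot('side'); b=(280,150,440,270)
A=cv2.resize(c['pixels'][b[1]:b[3],b[0]:b[2]],(800,600),interpolation=cv2.INTER_CUBIC)
cv2.imwrite('pics/s5.png',A[...,::-1])
E
```

```text
5.25 pos [ 0.4676 -0.0263  0.1187] mf -0.0931 0.0085 ang -76.0 zaxis [-0.052 -0.02  -0.998] q [-0.275  0.549  1.898 -0.049  0.739  1.089] w 0.0435 F [-3.5 -0.5  0.8] M [-0.2   0.66  0.03]
```

View pics/s5.png

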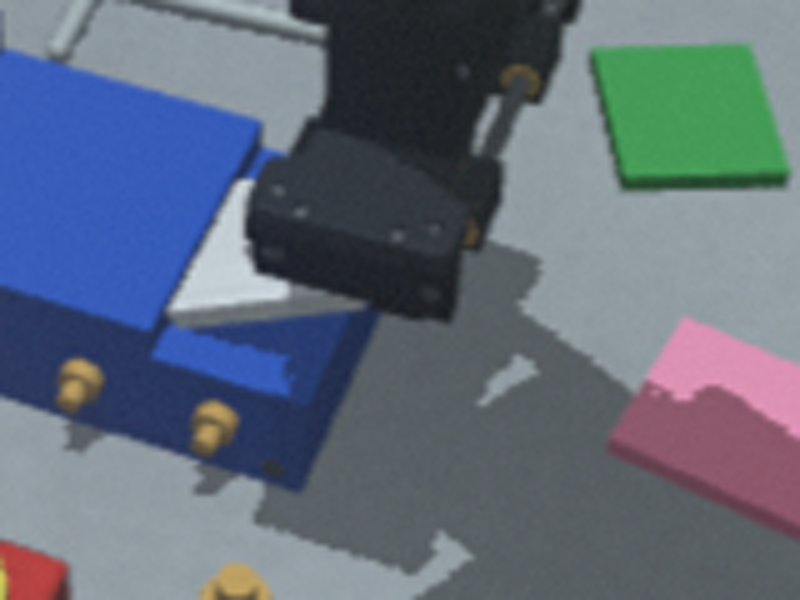

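carry_out(
  steps=[
    [[0.6,0.08,0.65],0,0.5],
    [[0.62,0.1,0.62],0,0.5],
    [[0.65,0.1,0.58],0,0.5],
    [[0.7,0.12,0.53],0,0.5],
  ],
)

```text
time: 5.7
position: [0.4875, -0.0214, 0.1441]
tool_rot: [0.788, -0.615, -0.021, 0.028]
ft_force: [-4.4, -1.5, 3.8]
grip_width: 0.0432
```

```bash
python3 st.py
```

```text
5.7 pos [ 0.4875 -0.0214  0.1441] mf -0.0726 0.0084 ang -75.9 zaxis [-0.068 -0.019 -0.998] q [-0.253  0.526  1.821 -0.046  0.856  1.104] w 0.0432 F [-4.4 -1.5  3.8] M [-0.14  0.73 -0.03]
```

carry_out(
  steps=[
    [[0.72,0.13,0.42],0,0.5],
    [[0.76,0.15,0.38],0,0.5],
    [[0.8,0.16,0.32],0,0.5],
    [[0.82,0.17,0.27],0,0.5],
  ],
)

```text
time: 6.1
position: [0.5258, -0.0146, 0.1602]
tool_rot: [0.788, -0.615, -0.016, 0.025]
ft_force: [-0.1, -0.4, 0.6]
grip_width: 0.0433
```

```bash
python3 st.py; python3 - <<'E'
from h import *
c=shot('side'); b=(260,120,440,270)
A=cv2.resize(c['pixels'][b[1]:b[3],b[0]:b[2]],(720,600),interpolation=cv2.INTER_CUBIC)
cv2.imwrite('pics/s6.png',A[...,::-1])
E
```

```text
6.1 pos [ 0.5258 -0.0146  0.1602] mf -0.0338 0.0058 ang -76.0 zaxis [-0.056 -0.019 -0.998] q [-0.223  0.536  1.723 -0.038  0.935  1.126] w 0.0433 F [-0.1 -0.4  0.6] M [ 0.03 -0.01  0.02]
```

View pics/s6.png

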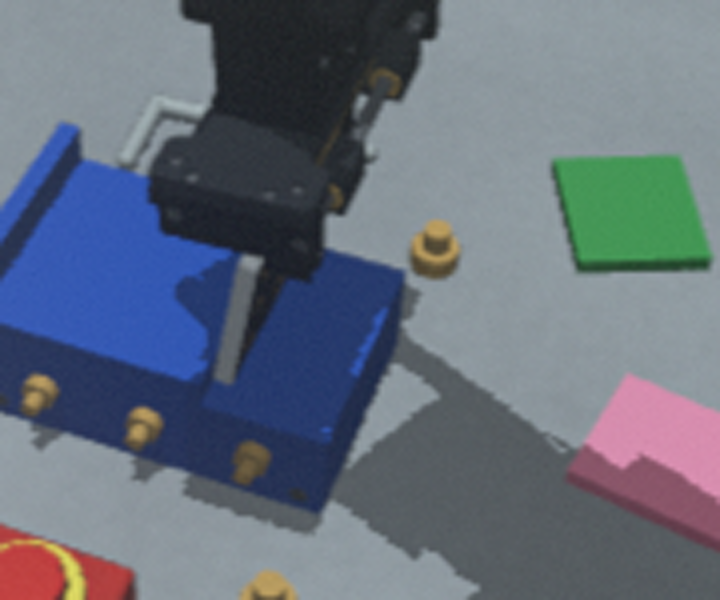

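Plate is about 80° up, standing on its front edge at the step. Pushing it over.

carry_out(
  steps=[
    [[0.85,0.2,0.1],0,0.5],
    [[0.85,0.21,0.1],0,0.5],
    [[0.85,0.21,0],0,0.5],
    [[0.85,0.21,0],0,0.5],
    [[0.6,0.15,0],0,0.5],
  ],
)

```text
time: 6.65
position: [0.5722, -0.004, 0.1623]
tool_rot: [0.788, -0.615, -0.014, 0.023]
ft_force: [0.3, -0.2, 0.3]
grip_width: 0.0433
```

```bash
python3 st.py; python3 - <<'E'
from h import *
c=shot('side'); b=(260,120,440,270)
A=cv2.resize(c['pixels'][b[1]:b[3],b[0]:b[2]],(720,600),interpolation=cv2.INTER_CUBIC)
cv2.imwrite('pics/s7.png',A[...,::-1])
E
```

```text
6.65 pos [ 0.5722 -0.004   0.1623] mf 0.0137 0.0049 ang -76.0 zaxis [-0.052 -0.019 -0.998] q [-0.188  0.582  1.607 -0.034  1.     1.157] w 0.0433 F [ 0.3 -0.2  0.3] M [-0.01 -0.04  0.01]
```

carry_out(
  steps=[
    [[0,0,1.5],0,0.5],
    [[-3,-0.75,2],0,0.5],
    [[-4,-1,0.5],0,0.5],
    [[-4,-1,0],0,0.5],
    [[-3,-0.75,0],0,0.5],
    [[0,0,0],0,0.5],
  ],
)

```text
time: 7.3
position: [0.4293, -0.0388, 0.2023]
tool_rot: [0.789, -0.614, -0.014, 0.023]
ft_force: [0.6, 0.7, 0.2]
grip_width: 0.0436
```

```bash
python3 st.py; python3 - <<'E'
from h import *
c=shot('side'); b=(240,130,400,270)
d=shot('top'); b2=(265,105,375,235)
A=cv2.resize(c['pixels'][b[1]:b[3],b[0]:b[2]],(400,350),interpolation=cv2.INTER_CUBIC)
B=cv2.resize(d['pixels'][b2[1]:b2[3],b2[0]:b2[2]],(396,468),interpolation=cv2.INTER_CUBIC)
C=np.zeros((468,796,3),np.uint8); C[:350,:400]=A; C[:,400:]=B
cv2.imwrite('pics/b8.png',C[...,::-1])
E
```

```text
7.3 pos [ 0.4293 -0.0388  0.2023] mf -0.1332 0.0056 ang -75.8 zaxis [-0.051 -0.019 -0.998] q [-0.327  0.357  1.915 -0.044  0.913  1.024] w 0.0436 F [0.6 0.7 0.2] M [ 0.04 -0.02 -0.08]
```

View pics/b8.png

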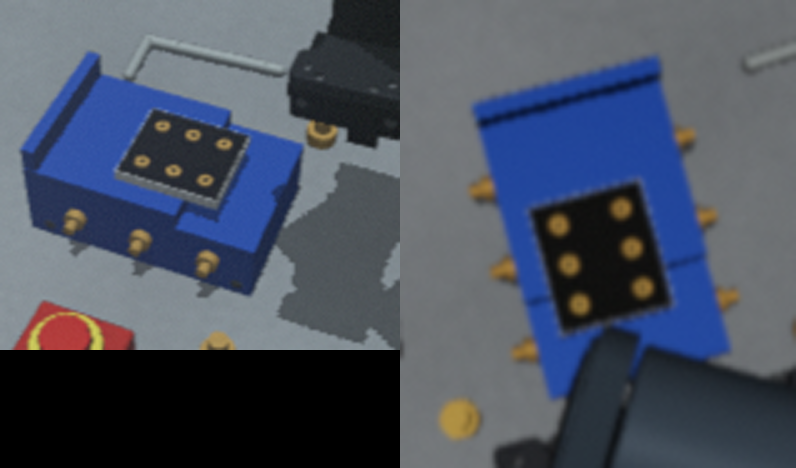

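Flipped: the black gasket face with six brass taps is up on the high deck, and the near edge overhangs the step by about 20 mm. Now I measure it for the push.

```bash
cat > mp.py <<'E'
from h import *
c=shot('top'); hsv=cv2.cvtColor(c['pixels'],cv2.COLOR_RGB2HSV)
m=((hsv[...,2]<60)|((hsv[...,0]<30)&(hsv[...,1]>90))).astype(np.uint8)
M=np.zeros_like(m); M[125:201,290:352]=m[125:201,290:352]
M=cv2.morphologyEx(M,cv2.MORPH_OPEN,np.ones((5,5),np.uint8))
ct=max(cv2.findContours(M,0,2)[0],key=cv2.contourArea)
r=cv2.minAreaRect(ct); b=cv2.boxPoints(r); P=np.array([onz(c,u,v,.086)[:2] for u,v in b])
e=np.array([.970,.242]);n=np.array([-.242,.970]);S=np.array([.560,-.012])
Q=(P-S)@np.c_[e,n]; print(b.round(1).tolist()); print('mf corners mm',(Q*1e3).round(1).tolist(),'centre',(Q.mean(0)*1e3).round(1)); 
for i in range(4): d=P[(i+1)%4]-P[i]; print((np.linalg.norm(d)*1e3).round(1),np.degrees(np.arctan2(d[1],d[0])).round(1))
E
python3 mp.py
```

```text
[[301.20001220703125, 162.89999389648438], [331.1000061035156, 155.5], [341.3999938964844, 196.39999389648438], [311.5, 203.89999389648438]]
mf corners mm [[59.5, 43.1], [58.3, -32.3], [-45.0, -29.9], [-43.7, 44.9]] centre [7.3 6.4]
75.4 -76.9
103.4 -167.3
74.8 103.0
103.2 13.0
```

carry_out(
  steps=[
    [[2.8,0.7,0],0,0.5],
    [[2.8,0.7,0],0,0.5],
    [[0,0,-2.5],0,0.5],
    [[0,0,-2.5],0,0.5],
    [[0,0,-2.5],0,0.5],
    [[0,0,-1.5],0,0.5],
    [[0,0,0],0,0.5],
  ],
)

```text
time: 8.15
position: [0.5093, -0.0248, 0.1099]
tool_rot: [0.79, -0.612, -0.002, 0.018]
ft_force: [-0.3, -0.3, -0.4]
grip_width: 0.0434
```

```bash
python3 st.py
```

```text
8.15 pos [ 0.5093 -0.0248  0.1099] mf -0.0522 -0.0001 ang -75.5 zaxis [-0.025 -0.025 -0.999] q [-0.251  0.594  1.819 -0.045  0.746  1.101] w 0.0434 F [-0.3 -0.3 -0.4] M [0.04 0.05 0.02]
```

carry_out(
  steps=[
    [[-0.4,0.5,-0.4],0,0.5],
    [[0,0.2,-0.4],0,0.5],
    [[0,0,0],0,0.5],
  ],
)

```text
time: 8.45
position: [0.5082, -0.017, 0.1019]
tool_rot: [0.791, -0.612, -0.0, 0.017]
ft_force: [0.1, -0.6, 0.9]
grip_width: 0.0433
```

```bash
python3 st.py
```

```text
8.45 pos [ 0.5082 -0.017   0.1019] mf -0.0514 0.0076 ang -75.5 zaxis [-0.021 -0.026 -0.999] q [-0.236  0.606  1.83  -0.046  0.721  1.116] w 0.0433 F [ 0.1 -0.6  0.9] M [-0.01 -0.    0.01]
```

carry_out(
  steps=[
    [[0.6,0.15,0],0,0.5],
    [[0.6,0.15,0],0,0.5],
    [[0.6,0.15,0],0,0.5],
    [[0.6,0.15,0],0,0.5],
    [[0.6,0.15,0],0,0.5],
  ],
)

```text
time: 8.95
position: [0.5405, -0.009, 0.1038]
tool_rot: [0.791, -0.612, 0.0, 0.017]
ft_force: [-0.9, 0.0, -0.4]
grip_width: 0.0434
```

```bash
python3 st.py
```

```text
8.95 pos [ 0.5405 -0.009   0.1038] mf -0.0182 0.0076 ang -75.5 zaxis [-0.02  -0.027 -0.999] q [-0.207  0.63   1.749 -0.043  0.777  1.141] w 0.0434 F [-0.9  0.  -0.4] M [0.02 0.09 0.04]
```

carry_out(
  steps=[
    [[0.6,0.15,-0.08],0,0.5],
    [[0.6,0.15,-0.06],0,0.5],
    [[0.6,0.15,-0.06],0,0.5],
    [[0.6,0.15,-0.04],0,0.5],
    [[0.4,0.1,-0.04],0,0.5],
  ],
)

```text
time: 9.45
position: [0.5699, -0.0015, 0.1011]
tool_rot: [0.791, -0.612, -0.001, 0.018]
ft_force: [-2.7, -0.5, 1.5]
grip_width: 0.0433
```

```bash
python3 st.py; python3 mp.py
```

```text
9.45 pos [ 0.5699 -0.0015  0.1011] mf 0.0122 0.0078 ang -75.5 zaxis [-0.023 -0.027 -0.999] q [-0.183  0.663  1.672 -0.042  0.825  1.162] w 0.0433 F [-2.7 -0.5  1.5] M [-0.11  0.39  0.02]
[[290.0, 200.0], [290.0, 153.0], [344.0, 153.0], [344.0, 200.0]]
mf corners mm [[-21.1, 92.7], [90.3, 63.3], [56.1, -64.4], [-55.0, -33.8]] centre [17.6 14.5]
115.2 -0.8
132.2 -91.0
115.3 178.6
131.1 89.0
```

carry_out(
  steps=[
    [[0.4,0.1,0.04],0,0.5],
    [[0.4,0.1,0],0,0.5],
    [[0.4,0.1,0],0,0.5],
  ],
)

```text
time: 9.8
position: [0.5808, 0.0015, 0.101]
tool_rot: [0.791, -0.612, -0.003, 0.02]
ft_force: [-11.3, -5.7, 10.0]
grip_width: 0.0432
```

```bash
python3 st.py
```

```text
9.8 pos [0.5808 0.0015 0.101 ] mf 0.0234 0.0081 ang -75.4 zaxis [-0.029 -0.027 -0.999] q [-0.174  0.675  1.64  -0.043  0.851  1.171] w 0.0432 F [-11.3  -5.7  10. ] M [-1.09  1.89 -0.17]
```

carry_out(
  steps=[
    [[0.3,0.05,0.05],0,0.5],
    [[0.3,0.05,0.03],0,0.5],
    [[0.3,0.05,0.0],0,0.5],
  ],
)

```text
time: 10.1
position: [0.581, 0.0017, 0.1012]
tool_rot: [0.791, -0.611, -0.011, 0.028]
ft_force: [-7.2, -3.0, 5.5]
grip_width: 0.0434
```

```bash
python3 st.py
```

```text
10.1 pos [0.581  0.0017 0.1012] mf 0.0237 0.0082 ang -75.4 zaxis [-0.051 -0.03  -0.998] q [-0.17   0.681  1.622 -0.049  0.885  1.177] w 0.0434 F [-7.2 -3.   5.5] M [-0.63  1.16 -0.15]
```

Stalled at the predicted position with no further travel. Backing off (backwards first, then up) and checking.

carry_out(
  steps=[
    [[-1,-0.25,0.1],0,0.5],
    [[-2,-0.5,0.3],0,0.5],
    [[-2,-0.5,1],0,0.5],
    [[-3,-1.5,2.5],0,0.5],
    [[-3,-3,2.5],0,0.5],
    [[-2,-4,2.5],0,0.5],
    [[-2,-4,2.5],0,0.5],
    [[-1,-4,0],0,0.5],
    [[0,-4,0],0,0.5],
    [[0,0,0],0,0.5],
  ],
)

```text
time: 11.1
position: [0.4211, -0.2213, 0.2198]
tool_rot: [0.792, -0.61, 0.002, 0.024]
ft_force: [0.6, -0.1, -0.6]
grip_width: 0.0434
```

```bash
python3 st.py; python3 - <<'E'
from h import *
c=shot('side'); b=(230,130,350,250)
d=shot('top'); b2=(270,110,370,230)
C=np.zeros((480,800,3),np.uint8); C[:400,:400]=cv2.resize(c['pixels'][b[1]:b[3],b[0]:b[2]],(400,400),interpolation=cv2.INTER_CUBIC); C[:,400:]=cv2.resize(d['pixels'][b2[1]:b2[3],b2[0]:b2[2]],(400,480),interpolation=cv2.INTER_CUBIC)
cv2.imwrite('pics/b9.png',C[...,::-1])
# fit black face only (exclude stop's shadow face by hue)
hsv=cv2.cvtColor(d['pixels'],cv2.COLOR_RGB2HSV)
print('stop/plate gap column profile', d['pixels'][126:142,315].tolist())
E
python3 mp.py
```

```text
11.1 pos [ 0.4211 -0.2213  0.2198] mf -0.1854 -0.1694 ang -75.2 zaxis [-0.027 -0.04  -0.999] q [-0.69   0.367  1.822 -0.059  0.948  0.656] w 0.0434 F [ 0.6 -0.1 -0.6] M [ 0.03 -0.03  0.01]
stop/plate gap column profile [[58, 88, 156], [37, 74, 161], [35, 73, 164], [35, 71, 159], [32, 60, 128], [39, 50, 81], [42, 46, 56], [29, 30, 32], [19, 19, 18], [17, 16, 15], [24, 22, 18], [31, 27, 19], [30, 25, 18], [23, 21, 16], [18, 18, 17], [17, 17, 16]]
[[293.79998779296875, 137.39999389648438], [323.1000061035156, 129.39999389648438], [332.5, 163.6999969482422], [303.20001220703125, 171.6999969482422]]
mf corners mm [[125.3, 44.3], [125.9, -30.3], [37.9, -30.1], [37.5, 44.0]] centre [81.6  7. ]
74.7 -75.5
88.0 -166.1
74.2 104.3
87.8 14.2
```

View pics/b9.png

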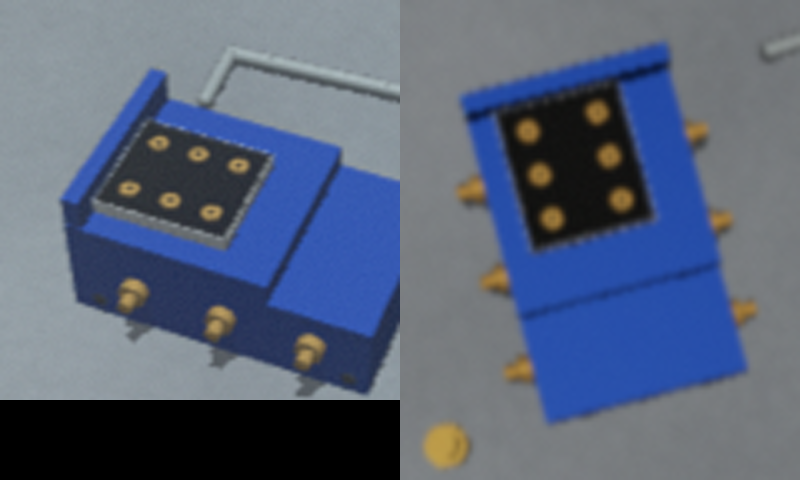

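The plate lies flush and parallel against the stop: its far edge is at 125–126 mm and its yaw matches the manifold's. Quick bystander check against the first picture, then hand in.

```bash
python3 - <<'E'
from h import *
a=cv2.imread('pics/top0.png')[...,::-1].astype(int); c=shot('top')['pixels'].astype(int)
for n,(x0,y0,x1,y1) in dict(button=(225,170,268,212),plug1=(272,213,290,231),plug2=(371,187,390,205),pitot=(357,112,403,168)).items():
    D=np.abs(a-c)[y0:y1,x0:x1]; print(n,D.mean().round(1),D.max())
print(robot.hand_in())
E
```

```text
button 13.5 24
plug1 17.1 24
plug2 16.3 24
pitot 16.5 21
the job is handed in; nothing more can be done
None
```

The tap plate is flipped, with the black gasket face and its six taps up, and it lies against the back stop. The job is handed in at about 11 s; no verdict was reported.

I pushed the plate's rear edge until its front butted against the step. Then I swung it up by finger friction along the arc, tipped it over onto the high deck, and pushed its near edge until it stalled on the stop. Finally the arm backed clear of everything.

**Position:** The last top view put the far edge at 125.3–125.9 mm, with the stop at 125. The plate's yaw was 14.2° against about 14° for the manifold. It lies about 7 mm off the manifold's centre line.

**Force:** The highest force I read was about 16 N at the wrist.

**Bystanders:** The button, plugs and pitot tube showed no shift. Comparing the last picture with the first gave only a small brightness change (at most 24 levels of 255) in their regions. I judged the button from the picture alone; its travel was not read directly.

**Disagreement:** One plate measurement, taken during the final push, was useless because the arm was in the way. The gripper also drifted up to about 4° off vertical while pressing, with no effect on the result.

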